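Make up the carving kit and the printing kit

ROBOT

A 6-joint arm with a two-finger parallel gripper is mounted at the origin on the work surface. World frame = base frame: x ahead of the robot, y to its left, z up, the work surface at z = 0. Lengths are in mm, angles in degrees, forces in N, time in s.
With the tool pointing down it reaches from about 350 to 850 mm from the base axis. Payload 8.1 kg.
Tool frame: the origin (TCP) lies at the very end of the fingers, on their centre line; the grasp point (between the pads) lies 19 mm behind it (r.grip_depth is the distance from the TCP to the grasp point, in mm); y points along the fingers, z is the direction in which the jaws open and shut, and the axes are right-handed (so a half turn about y gives the same grasp; the last joint's range is limited). The gripper opens to 85 mm and grips with 20 to 120 N. Pads are 22 mm wide; open, the fingers measure 114 mm over their backs; the gripper's body (76 mm by 85 mm) begins 54 mm behind the grasp point. The pads swing forward as they close: fully open they stand 13 mm farther back than shut.
Start: joints at [70.222, 7.471, 85.268, -0, 87.261, -4.893], TCP at [154.11, 579.875, 231.292] pointing down, gripper open.
Joint ranges: [-169.43, 169.43], [-51.17, 129.36], [1.28, 143.12], [-76.62, 256.62], [0, 156.53], [-152.29, 152.29]. Speed limits (degrees/s): [136.94, 136.94, 159.86, 180, 180, 180].

INTERFACE

Orientations are given as [roll, pitch, yaw] about the fixed x, y, z axes, in that order (R = Rz(yaw) Ry(pitch) Rx(roll)).
In Python, from bench import readout, eyes, r gives the robot as it stands. The module is installed in compiled form; this text tells all that it offers.
- The arm moves only by the tool move_arm, never from a script. Its argument "motion" is text: rows parted by semicolons, each of 6 numbers parted by spaces: the shift along the world's x, y, z in cm, then the turn, a rotation vector about the world's x, y, z in degrees. A call has 1 to 10 rows; each row is the pose to reach, as a shift and turn from the pose commanded when the call began; what a row does not reach only later rows make up. A row lasts 1/12 s, in which the tool goes at most 41.7 mm and 7.16 degrees, less where a joint would pass 70% of its speed; a pose out of reach is approached as far as the arm can. A call with a gripper value outside its range is refused whole. "fingers" is the finger opening in cm, from 0 to 8.54, set as the call begins (left out, the last holds). The fingers move at their own pace and stop on an object; "squeeze" is the grip in N (left out, the last holds). Time passes only in rows, so rows that repeat a pose let the fingers close. It gives the time, the measured TCP pose, the force and the opening at its end, in the units of the state.
- readout.sense(): the state, without advancing time (a new reading comes with each control period).
- eyes.snapshot(name): name is "side" or "top" or "wrist"; returns a dict with "image" (420x560x3 uint8, blue, green, red), "fx", "fy", "cx", "cy" (pixels), "world_to_cam" (4x4, takes a point from world to camera coordinates). Camera axes: x right, y down, z forward; pixel columns grow to the right and rows downward; lengths in mm; the calibration is good to about 2 mm. A picture is of the moment at which its call begins. There is no depth.
- r.hand_in(): hands the job in, once; it reports no verdict.
The state is a dict: "time": time; "joint_pos": joint angles; "qd": joint speeds; "joint_efforts": joint torques, N m; "tool_pos": TCP position; "tcp_rot": TCP orientation; "ft_force": force on the tool from outside, world axes, zero at the start; "wrist_torque": the same for the moment, N m; "finger_gap": finger opening in mm.
Only numpy, scipy, OpenCV 4.12 (cv2) and the standard library are available. Lean on these libraries where they do the work, as an engineer would, in place of code of your own. Each camera call takes 0.05 s, during which the arm holds its last target. There are 200 camera calls.

TASK

Make up the two kits for today's woodblock work. Carving kit: lay the long blank block in the wide bay of the two-bay tray and the gouge in its narrow bay. Printing kit: in the three-bay tray lay the carved block, carved side up, in the long bay, and stand the ink jar and the dabber upright in the two small cells, one in each; everything must lie flat on the tray floors, never tip the jar over, and leave the short offcut, the mallet and the brush pot where they are.

Things in the scene. Friction and masses are not known exactly. Their poses are not given: they have to be found in the camera images.
- blank: Long blank printing block: plain pale wooden bar, 150 x 42 x 28 mm (x, y, z), loose. Origin: centre of its underside; x along its length. z points up.
- gouge: Carving gouge lying flat, 140 mm long, loose: a flat-sided wooden handle 85 mm long, 24 mm wide and 24 mm high, from x = -70 to x = +15 mm, then a thin steel shank (8 mm thick, 12 mm above the table) to x = +70 mm. Origin: mid-length, at the height of the handle's underside; x along it towards the blade. Grip the handle, about x = -25 mm. z points up.
- carved_block: Finished printing block, loose: wooden body 110 x 42 x 28 mm with a dark inked, carved upper face, from x = -70 to x = +40 mm, and a tongue handle 18 x 18 mm in section at one end from x = +40 to x = +70 mm, its underside 5 mm above the table. Overall 140 mm. Origin: mid-length of the whole, at the underside; x along its length towards the tongue. z points up.
- ink_jar: Small closed glass jar with a white cap, 40 mm in diameter, 60 mm tall, standing, loose. Origin: centre of its underside. z points up.
- dabber: Ink dabber standing on its pad, loose: round grey pad 48 mm in diameter and 20 mm high, with an upright round wooden handle 22 mm in diameter that reaches 60 mm above the table. Origin: centre of the underside of the pad. z points up.
- carving_tray: Two-bay wooden tray, fixed, 220 (x) x 139 (y) mm outside: floor 4 mm thick (things in it stand at z = 4 mm), 5 mm wide lips and divider that rise to 10 mm above the table. Wide bay: inside 210 x 70 mm, centred at x = 0, y = +29.5 mm; narrow bay: inside 210 x 54 mm, centred at x = 0, y = -37.5 mm. Both bays run along x. Origin: centre of the tray, on the table. z points up.
- printing_tray: Three-bay wooden tray, fixed, 180 (x) x 151 (y) mm outside: floor 4 mm thick (things in it stand at z = 4 mm), 5 mm wide lips and dividers that rise to 10 mm above the table. Long bay: inside 170 x 66 mm along x, centred at x = 0, y = +37.5 mm; two small cells: inside 82 x 70 mm each, centred at x = +43.75 and x = -43.75 mm, y = -35.5 mm. Origin: centre of the tray, on the table. z points up.
- offcut: Short offcut of the same pale wood, 80 x 42 x 28 mm, loose, not part of any kit: leave it. Origin: centre of its underside; x along its length.
- mallet: Round wooden carver's mallet standing on its head beyond the stock, head 72 mm in diameter, 195 mm tall, loose: leave it. Origin: centre of its underside.
- brush_pot: Terracotta pot of brushes beyond the stock, 72 mm in diameter, brushes up to 180 mm, loose: leave it. Origin: centre of its underside.
Mind the look-alikes: they are no part of the job. What is shaped like the dabber but green or purple is not meant.

How it is judged (in metres and radians):
At the end, for the whole second after the job is handed in: Blank in wide bay, gouge in narrow bay; carved block face up in long bay, jar and dabber upright, one in each small cell. Each anywhere inside its bay, underside within 3 mm of the tray floor, tilted under 0.1 rad, released, below 0.02 m/s (x of blank in the frame of carving_tray between -0.034 and 0.034 m and y of blank in the frame of carving_tray between 0.0115 and 0.0475 m and z of blank in the frame of carving_tray between 0.001 and 0.007 m and angle between each of blank, gouge, carved_block's own z axis and vertical below 0.1 rad and x of gouge in the frame of carving_tray between -0.04 and 0.04 m and y of gouge in the frame of carving_tray between -0.0565 and -0.0185 m and z of gouge in the frame of carving_tray between 0.001 and 0.007 m and x of carved_block in the frame of printing_tray between -0.019 and 0.019 m and y of carved_block in the frame of printing_tray between 0.0215 and 0.0535 m and z of carved_block in the frame of printing_tray between 0.001 and 0.007 m and (((x of ink_jar in the frame of printing_tray between 0.01875 and 0.06875 m and y of ink_jar in the frame of printing_tray between -0.0545 and -0.0165 m and z of ink_jar in the frame of printing_tray between 0.001 and 0.007 m and angle between ink_jar's own z axis and vertical below 0.1 rad) and (x of dabber in the frame of printing_tray between -0.06575 and -0.02175 m and y of dabber in the frame of printing_tray between -0.0505 and -0.0205 m and z of dabber in the frame of printing_tray between 0.001 and 0.007 m and angle between dabber's own z axis and vertical below 0.1 rad)) or ((x of ink_jar in the frame of printing_tray between -0.06875 and -0.01875 m and y of ink_jar in the frame of printing_tray between -0.0545 and -0.0165 m and z of ink_jar in the frame of printing_tray between 0.001 and 0.007 m and angle between ink_jar's own z axis and vertical below 0.1 rad) and (x of dabber in the frame of printing_tray between 0.02175 and 0.06575 m and y of dabber in the frame of printing_tray between -0.0505 and -0.0205 m and z of dabber in the frame of printing_tray between 0.001 and 0.007 m and angle between dabber's own z axis and vertical below 0.1 rad))) and linear speed of each of blank, gouge, carved_block, ink_jar, dabber below 0.02 m/s); the robot touches nothing.
It fails at once if the ink jar is tipped over (more than 45 degrees) (angle between ink_jar's own z axis and vertical above 0.785 rad).
It fails at once if the offcut is moved by more than 20 mm (distance of offcut from where it was at the start of the episode above 0.02 m).
It fails at once if the mallet is moved by more than 20 mm (distance of mallet from where it was at the start of the episode above 0.02 m).
It fails at once if the brush pot is moved by more than 20 mm (distance of brush_pot from where it was at the start of the episode above 0.02 m).
It also fails if it takes over 131 s, if anything falls off the work surface, if the arm or the gripper's body presses on something with over 40 N, if the wrist force passes 120 N, or if a joint passes its speed limit or range.

## Working session

There is one attempt and no reset: what is moved stays moved. The work goes in short steps, Python scripts to look and compute and a tool call to move; the robot and the scene stay as the last step left them, time stands still between calls to the robot, and variables do not carry over. Pictures are saved under pics/ and viewed, about 12 in all and at most 16, crops included, and the job is handed in when it is done.

Besides the shell and the picture viewer there is one more tool, called after "Request:" as name(argument=value, ...), one argument or row to a line, values as JSON. move_arm: Moves the arm, as the interface text tells. Its arguments: {"type":"object","properties":{"motion":{"type":"string"},"fingers":{"type":"number"},"squeeze":{"type":"number"}},"required":["motion"]}

```bash
mkdir -p pics; python3 - <<'E'
from bench import readout, eyes, r
import cv2,numpy as np
s=readout.sense();print(s['tool_pos'],s['tcp_rot'],s['finger_gap'],s['time'])
for n in('top','side','wrist'):
    d=eyes.snapshot(n);cv2.imwrite(f'pics/{n}0.png',d['image']);print(n,d['fx'],d['fy'],d['cx'],d['cy'],np.round(d['world_to_cam'],4).tolist())
a=cv2.imread('pics/top0.png')
cv2.imwrite('pics/top0b.png',cv2.resize(a,(800,600),interpolation=cv2.INTER_CUBIC))
E
```

```text
[153.92333991 579.35664638 230.24055462] [-9.01043079e+01  9.20059314e-03 -1.48850977e+01] 85.33187897271999 0.0
top 525.373897103266 525.373897103266 273.10449749527606 211.95197649465257 [[-0.0223, -0.9997, -0.007, 19.4133], [-0.9907, 0.0231, -0.1337, 573.7706], [0.1339, 0.004, -0.991, 1247.7429], [0.0, 0.0, 0.0, 1.0]]
side 382.8798878223139 382.8798878223139 274.3161085029358 208.80743524910707 [[-0.9755, -0.2189, -0.0206, 584.7844], [-0.1042, 0.5427, -0.8334, 100.7141], [0.1936, -0.8109, -0.5522, 766.3177], [0.0, 0.0, 0.0, 1.0]]
wrist 373.93085949293186 373.93085949293186 272.8746736814167 211.06957722253378 [[0.257, 0.9664, -0.0025, -599.9263], [0.9233, -0.2447, 0.2962, -39.3242], [0.2856, -0.0784, -0.9551, 379.6449], [0.0, 0.0, 0.0, 1.0]]
```

View pics/top0b.png

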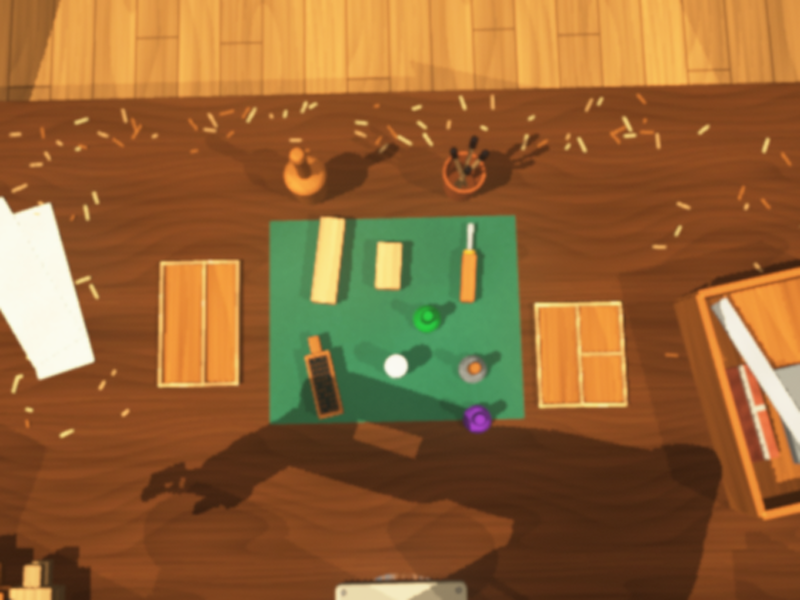

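View pics/side0.png

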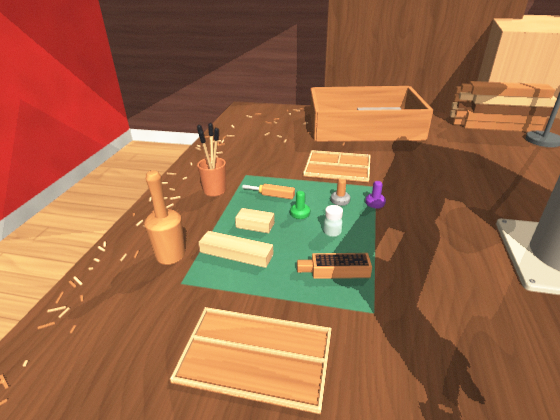

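```bash
cat > h.py <<'E'
import numpy as np,cv2
from bench import readout,eyes,r
def w(d,u,v,z):
    M=np.array(d['world_to_cam']);R=M[:3,:3];t=M[:3,3];c=-R.T@t
    q=R.T@np.array([(u-d['cx'])/d['fx'],(v-d['cy'])/d['fy'],1]);return (c+q*(z-c[2])/q[2])[:2]
E
python3 - <<'E'
from h import *
d=eyes.snapshot('top');a=d['image']
M=d['world_to_cam'];print('cam',-M[:3,:3].T@M[:3,3])
cv2.imwrite('pics/crop1.png',cv2.resize(a[145:300,105:445],None,fx=2.35,fy=2.35,interpolation=cv2.INTER_CUBIC))
hsv=cv2.cvtColor(a,cv2.COLOR_BGR2HSV)
g=cv2.inRange(hsv,(55,60,20),(95,255,140))
m=(255-g)[154:292,192:362]
n,l,st,ce=cv2.connectedComponentsWithStats(m)
for i in range(1,n):
    if st[i,4]<40: continue
    p=np.argwhere(l==i)[:,::-1].astype(np.float32)+[192,154]
    rc=cv2.minAreaRect(p.astype(np.float32));b=cv2.boxPoints(rc)
    print(st[i,4],np.round(rc[0]),'w28',np.round([w(d,*q,28) for q in b]).tolist(),'c60',np.round(w(d,*rc[0],60)))
# trays lips
t=cv2.inRange(hsv,(10,60,175),(30,170,255))
for x0,x1 in((105,175),(368,445)):
    mm=t[170:295,x0:x1];p=np.argwhere(mm)[:,::-1]+[x0,170]
    rc=cv2.minAreaRect(p.astype(np.float32));print('tray',np.round(rc[0],1),rc[1],rc[2],np.round([w(d,*q,10) for q in cv2.boxPoints(rc)]).tolist())
E
```

```text
cam [4.01863359e+02 1.23262792e+00 1.31337585e+03]
17626 [276. 222.] w28 [[727.0, 207.0], [717.0, -217.0], [378.0, -202.0], [387.0, 207.0]] c60 [545.  -1.]
142 [334. 287.] w28 [[399.0, -113.0], [398.0, -159.0], [379.0, -158.0], [380.0, -112.0]] c60 [ 389. -132.]
tray [138.5 226.1] (56.31640625, 90.54312133789062) 0.8814040422439575 [[440.0, 414.0], [668.0, 414.0], [662.0, 272.0], [435.0, 274.0]]
tray [406.2 247.8] (75.8924789428711, 62.695594787597656) 87.61405944824219 [[574.0, -244.0], [577.0, -401.0], [389.0, -397.0], [386.0, -243.0]]
```

View pics/crop1.png

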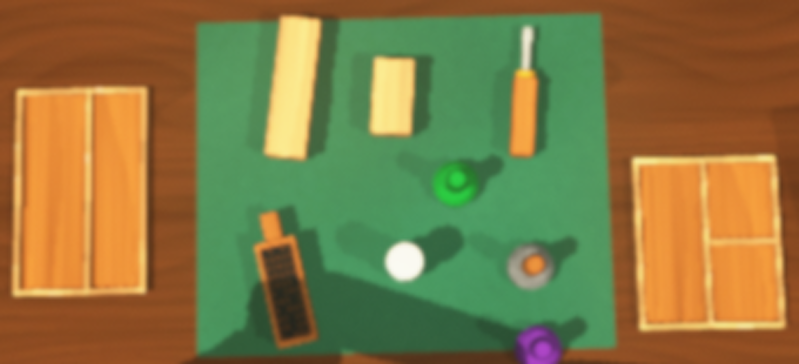

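```bash
python3 - <<'E'
from h import *
d=eyes.snapshot('top')
P=lambda u,v,z:w(d,(u+.5)/2.35-.5+105,(v+.5)/2.35-.5+145,z)
def box(n,c,z):
    q=np.array([P(*k,z) for k in c]);e=(q[0]+q[1]-q[2]-q[3])/2
    print(n,np.round(q.mean(0),1),'len',round(np.hypot(*e),1),'wid',round(np.hypot(*(q[0]-q[1])),1),'yaw',round(np.degrees(np.arctan2(e[1],e[0])),1))
box('blank',[(280,15),(321,18),(305,159),(264,154)],28)
box('offcut',[(372,56),(414,58),(411,135),(369,133)],28)
box('carvedbody',[(255,245),(293,235),(316,340),(277,347)],28)
print('tongue end',P(268,212,23))
box('gougehandle',[(514,71),(538,72),(534,157),(510,155)],24)
print('tip',P(528,27,12),'jar',P(404,261,60),'dab top',P(535,264,60),'pad',P(530,266,20),'green',P(457,180,60),'purple',P(542,347,60))
box('ctray',[(14,89),(148,87),(147,294),(12,296)],10)
box('ptray',[(632,158),(776,155),(785,328),(639,330)],10)
print('divs c',P(90,190,10),'p',P(708,242,10),'pot',P((465-150*0)/1*0+0,0,0))
s=readout.sense();print(s['time'])
E
```

```text
blank [655.1 113.9] len 151.6 wid 44.0 yaw -7.1
offcut [642.5   9.3] len 82.8 wid 44.7 yaw -3.5
carvedbody [438.7 124. ] len 109.5 wid 40.8 yaw 11.7
tongue end [522.14846701 141.63468973]
gougehandle [ 620.3 -130.4] len 90.8 wid 25.5 yaw -4.7
tip [ 716.84900499 -139.35579646] jar [4.65737262e+02 2.01884155e-01] dab top [ 459.70045563 -132.24724886] pad [ 459.58302809 -131.21460741] green [547.05624775 -55.84635131] purple [ 376.5608159  -136.15373763]
ctray [551.1 342.6] len 221.4 wid 144.3 yaw 0.3
ptray [ 481.  -320.5] len 181.7 wid 153.0 yaw -0.6
divs c [551.18303045 332.23147715] p [ 480.98688279 -320.54483839] pot [763.89202357 435.72039399]
0.25
```

Request:
move_arm(
  motion="50.1 -46.6 -11.1 0 0 7.8;50.1 -46.6 -11.1 0 0 7.8;50.1 -46.6 -11.1 0 0 7.8;50.1 -46.6 -11.1 0 0 7.8;50.1 -46.6 -11.1 0 0 7.8;50.1 -46.6 -11.1 0 0 7.8;50.1 -46.6 -11.1 0 0 7.8;50.1 -46.6 -11.1 0 0 7.8;50.1 -46.6 -11.1 0 0 7.8;50.1 -46.6 -11.1 0 0 7.8",
  fingers=8.5,
  squeeze=40,
)

```text
time: 1.08
tool_pos: [455.4, 299.1, 164.6]
tcp_rot: [-90.0, -0.0, -7.1]
ft_force: [0.4, 0.1, -0.1]
finger_gap: 84.9
```

Request:
move_arm(
  motion="19.6 -18.2 -4.4 0 0 0;19.6 -18.2 -4.4 0 0 0;19.6 -18.2 -4.4 0 0 0;19.6 -18.2 -4.4 0 0 0;19.6 -18.2 -4.4 0 0 0;19.6 -18.2 -4.4 0 0 0;19.6 -18.2 -4.4 0 0 0;19.6 -18.2 -4.4 0 0 0;19.6 -18.2 -4.4 0 0 0;19.6 -18.2 -4.4 0 0 0",
)

```text
time: 1.92
tool_pos: [649.7, 119.1, 120.5]
tcp_rot: [-90.0, 0.1, -7.1]
ft_force: [-1.2, 0.2, 0.3]
finger_gap: 84.9
```

```bash
python3 - <<'E'
from h import *
d=eyes.snapshot('wrist');cv2.imwrite('pics/w1.png',d['image'])
s=readout.sense();print(s['tool_pos'],s['time'])
M=d['world_to_cam']
for n,p in dict(tcp=(655,114,20),blank=(655.1,113.9,28)).items():
    c=M[:3,:3]@p+M[:3,3];print(n,c[:2]/c[2]*d['fx']+[d['cx'],d['cy']])
E
```

```text
[649.60696616 119.6498077  120.86107374] 1.9667
tcp [265.19625311 218.4208582 ]
blank [264.82301283 222.36432063]
```

View pics/w1.png

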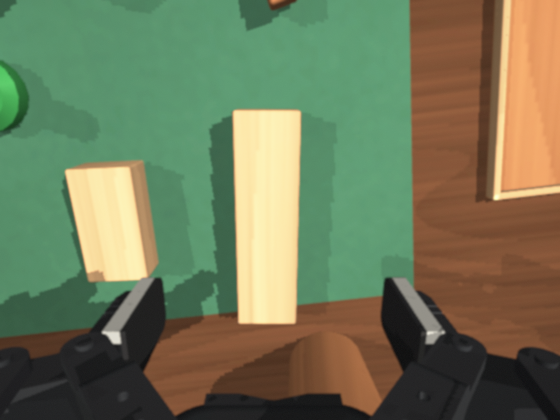

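Request:
move_arm(
  motion="0.4 -0.5 -3 0 0 0;0.4 -0.5 -6 0 0 0;0.4 -0.5 -8.5 0 0 0;0.4 -0.5 -10.5 0 0 0;0.4 -0.5 -11.6 0 0 0;0.4 -0.5 -11.6 0 0 0;0.4 -0.5 -11.6 0 0 0",
)

```text
time: 2.55
tool_pos: [653.9, 114.6, 5.2]
tcp_rot: [-90.0, 0.0, -7.0]
ft_force: [0.4, -0.1, 0.4]
finger_gap: 85.0
```

Request:
move_arm(
  motion="0 0 0 0 0 0;0 0 0 0 0 0;0 0 0 0 0 0;0 0 0 0 0 0;0 0 0 0 0 0;0 0 0 0 0 0;0 0 0 0 0 0;0 0 0 0 0 0;0 0 0 0 0 0;0 0 0 0 0 0",
  fingers=3,
)

```text
time: 3.38
tool_pos: [655.4, 113.9, 6.5]
tcp_rot: [-90.0, -0.1, -7.1]
ft_force: [-0.3, 0.9, 5.9]
finger_gap: 41.2
```

Request:
move_arm(
  motion="0 0 2 0 0 0;0 0 5 0 0 0;0 0 8 0 0 0;-2 4 8 0 0 7.4;-4 8 8 0 0 7.4;-5.5 12 8 0 0 7.4;-7 16 8 0 0 7.4;-9 20 8 0 0 7.4;-10.4 24 8 0 0 7.4;-10.4 25.8 8 0 0 7.4",
)

```text
time: 4.22
tool_pos: [547.4, 374.8, 84.8]
tcp_rot: [-90.0, 0.1, 0.4]
ft_force: [1.0, -0.4, -2.1]
finger_gap: 41.3
```

```bash
python3 - <<'E'
from h import *
d=eyes.snapshot('wrist');cv2.imwrite('pics/w2.png',d['image'])
s=readout.sense();print(s['tool_pos'],s['tcp_rot'],s['finger_gap'],s['ft_force'])
E
```

```text
[546.86308636 379.53608941  85.19856358] [-8.97980214e+01  2.66579950e-02  5.55978068e-01] 41.34826503949952 [-4.00664172  0.96389988 -0.62823395]
```

View pics/w2.png

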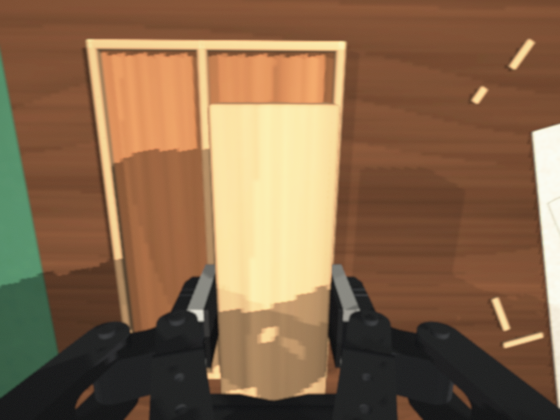

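```bash
python3 - <<'E'
from h import *
d=eyes.snapshot('wrist');s=readout.sense();print(s['tool_pos'],s['tcp_rot'],s['time'])
a=cv2.imread('pics/w2.png');print(cv2.absdiff(a,d['image']).mean())
for p in((208,50),(335,52),(88,40),(346,42),(126,325)):print(p,w(d,*p,10))
E
```

```text
[548.08163855 376.73976572  85.0855631 ] [-8.98919239e+01 -1.05820025e-03  5.98514539e-01] 4.3167
8.9009481292517
(208, 50) [449.45354915 344.67113695]
(335, 52) [449.77206935 413.00985692]
(88, 40) [445.16022414 280.93349959]
(346, 42) [444.76938938 418.60441608]
(126, 325) [620.75720691 282.48812053]
```

Request:
move_arm(
  motion="0 0 0 0 0 0;0 0 0 0 0 0;0 0 0 0 0 0;0 0 0 0 0 0",
)

```text
time: 4.65
tool_pos: [550.7, 370.4, 84.7]
tcp_rot: [-90.0, 0.0, 0.2]
ft_force: [0.0, 0.2, -2.2]
finger_gap: 41.4
```

```bash
python3 - <<'E'
from h import *
d=eyes.snapshot('wrist');s=readout.sense();print(s['tool_pos'],s['tcp_rot'],s['time'])
a=d['image'];b=cv2.imread('pics/w2.png');
g=lambda i:cv2.cvtColor(i[:200],cv2.COLOR_BGR2GRAY).astype(np.float32)
print(cv2.phaseCorrelate(g(b),g(a)))
hsv=cv2.cvtColor(a,cv2.COLOR_BGR2HSV)
for v in (70,90):
  row=a[v].astype(int).sum(1); print(v,[(u,row[u]) for u in range(80,120,3)],[(u,row[u]) for u in range(190,220,3)],[(u,row[u]) for u in range(320,356,3)])
for p in((208,50),(335,52),(88,40),(346,42),(126,325)):print(p,w(d,*p,10))
t=eyes.snapshot('top');cv2.imwrite('pics/top2.png',cv2.resize(t['image'][150:290,95:265],None,fx=4.7,fy=4.7,interpolation=cv2.INTER_CUBIC)[:600])
E
```

```text
[550.76777622 370.46708009  84.77085294] [-9.00146650e+01  7.61170803e-03  2.10790504e-01] 4.7
((2.509063716603862, -0.6762306049663636), 0.0342723978890313)
70 [(80, np.int64(255)), (83, np.int64(260)), (86, np.int64(257)), (89, np.int64(255)), (92, np.int64(177)), (95, np.int64(261)), (98, np.int64(604)), (101, np.int64(616)), (104, np.int64(552)), (107, np.int64(369)), (110, np.int64(461)), (113, np.int64(459)), (116, np.int64(454)), (119, np.int64(480))] [(190, np.int64(488)), (193, np.int64(481)), (196, np.int64(479)), (199, np.int64(342)), (202, np.int64(316)), (205, np.int64(566)), (208, np.int64(620)), (211, np.int64(610)), (214, np.int64(410)), (217, np.int64(410))] [(320, np.int64(525)), (323, np.int64(513)), (326, np.int64(484)), (329, np.int64(461)), (332, np.int64(321)), (335, np.int64(337)), (338, np.int64(334)), (341, np.int64(387)), (344, np.int64(622)), (347, np.int64(634)), (350, np.int64(484)), (353, np.int64(236))]
90 [(80, np.int64(280)), (83, np.int64(281)), (86, np.int64(283)), (89, np.int64(282)), (92, np.int64(267)), (95, np.int64(184)), (98, np.int64(339)), (101, np.int64(609)), (104, np.int64(618)), (107, np.int64(512)), (110, np.int64(386)), (113, np.int64(467)), (116, np.int64(462)), (119, np.int64(460))] [(190, np.int64(492)), (193, np.int64(485)), (196, np.int64(483)), (199, np.int64(406)), (202, np.int64(315)), (205, np.int64(477)), (208, np.int64(622)), (211, np.int64(626)), (214, np.int64(465)), (217, np.int64(404))] [(320, np.int64(525)), (323, np.int64(505)), (326, np.int64(484)), (329, np.int64(412)), (332, np.int64(328)), (335, np.int64(339)), (338, np.int64(310)), (341, np.int64(522)), (344, np.int64(628)), (347, np.int64(632)), (350, np.int64(311)), (353, np.int64(223))]
(208, 50) [453.21244159 335.8664694 ]
(335, 52) [453.97001553 404.04694672]
(88, 40) [448.5103492  272.15129545]
(346, 42) [449.01851886 409.65120914]
(126, 325) [624.05401849 272.62038911]
```

View pics/top2.png

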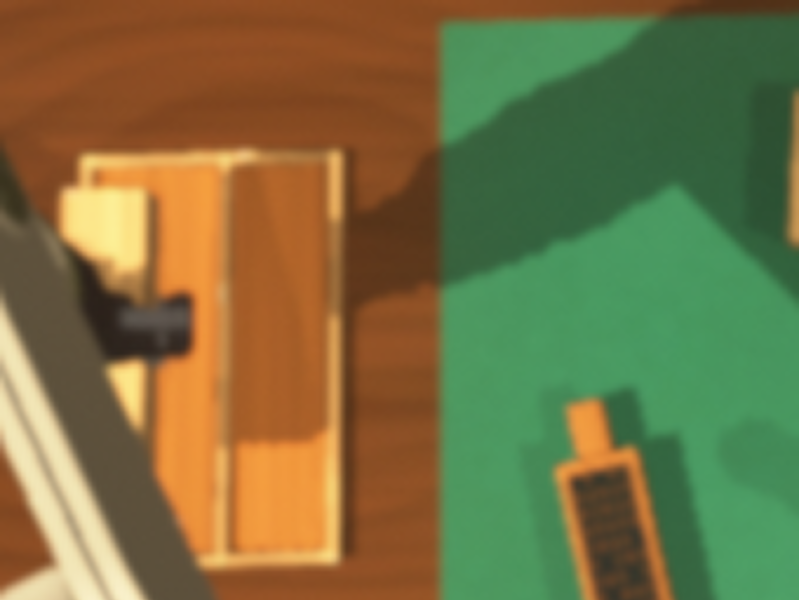

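Request:
move_arm(
  motion="0 0.2 -3 0 0 0;0 0.2 -5 0 0 0;0 0.2 -6 0 0 0;0 0.2 -6.7 0 0 0;0 0.2 -7.1 0 0 0;0 0.2 -7.4 0 0 0;0 0.2 -7.4 0 0 0;0 0.2 -7.4 0 0 0",
)

```text
time: 5.42
tool_pos: [550.9, 374.1, 11.9]
tcp_rot: [-90.0, -0.1, 0.3]
ft_force: [0.1, 0.5, -1.0]
finger_gap: 41.4
```

Request:
move_arm(
  motion="0 0 -0.1 0 0 0;0 0 -0.1 0 0 0;0 0 -0.1 0 0 0;0 0 -0.1 0 0 0",
)

```text
time: 5.75
tool_pos: [550.7, 374.1, 10.6]
tcp_rot: [-90.0, -0.1, 0.3]
ft_force: [-0.2, 0.4, 1.7]
finger_gap: 41.4
```

Request:
move_arm(
  motion="0 0 0 0 0 0;0 0 0 0 0 0;0 0 0 0 0 0;0 0 0 0 0 0;0 0 0 0 0 0;0 0 2 0 0 0;0 0 5 0 0 0;0 0 9 0 0 0;0 0 12 0 0 0;0 0 12 0 0 0",
  fingers=5.2,
)

```text
time: 6.58
tool_pos: [554.4, 376.2, 139.3]
tcp_rot: [-89.6, -0.6, 0.3]
ft_force: [0.7, 0.7, 0.3]
finger_gap: 52.2
```

Request:
move_arm(
  motion="3 -20 0 0 0 -5.3;3 -20 0 0 0 -5.3;3 -20 0 0 0 -5.3;3 -20 0 0 0 -5.3;3 -20 0 0 0 -5.3;6 -40 0 0 0 -5.3;6 -40 0 0 0 -5.3;6 -40 0 0 0 -5.3;6 -40 0 0 0 -5.3;6 -40 0 0 0 -5.3",
  fingers=7,
)

```text
time: 7.42
tool_pos: [610.2, -29.1, 129.8]
tcp_rot: [-90.0, -0.0, -5.0]
ft_force: [0.6, 0.9, 0.5]
finger_gap: 70.1
```

Request:
move_arm(
  motion="0.8 -10.4 -2 0 0 0;0.8 -10.4 -4 0 0 0;0.8 -10.4 -6 0 0 0;0.8 -10.4 -6 0 0 0;0.8 -10.4 -6 0 0 0;0.8 -10.4 -6 0 0 0;0.8 -10.4 -6 0 0 0",
)

```text
time: 8.0
tool_pos: [619.3, -129.4, 71.3]
tcp_rot: [-90.0, -0.1, -4.9]
ft_force: [-0.3, 0.2, 0.5]
finger_gap: 70.0
```

```bash
python3 - <<'E'
from h import *
d=eyes.snapshot('wrist');cv2.imwrite('pics/w3.png',d['image'])
s=readout.sense();print(s['tool_pos'],s['tcp_rot'],s['time'])
M=d['world_to_cam']
c=M[:3,:3]@(622,-130.5,24)+M[:3,3];print(c[:2]/c[2]*d['fx']+[d['cx'],d['cy']])
E
```

```text
[ 619.51921255 -129.23059534   71.64897491] [-90.01895938  -0.15981423  -4.89866124] 8.05
[269.75538708 243.38363025]
```

View pics/w3.png

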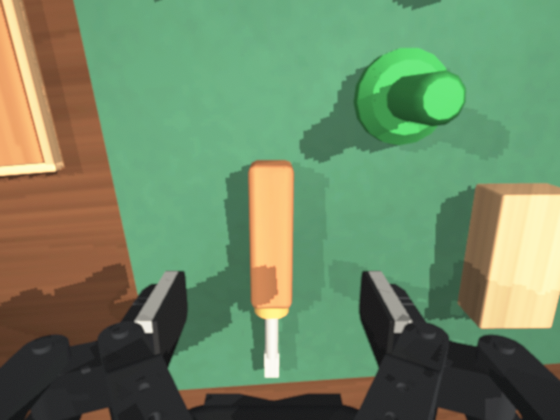

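Request:
move_arm(
  motion="0.2 -0.1 -3 0 0 0;0.2 -0.1 -5 0 0 0;0.2 -0.1 -6 0 0 0;0.2 -0.1 -6.7 0 0 0;0.2 -0.1 -6.7 0 0 0;0.2 -0.1 -6.7 0 0 0",
)

```text
time: 8.55
tool_pos: [620.9, -131.0, 3.8]
tcp_rot: [-90.0, -0.1, -4.9]
ft_force: [0.1, -0.5, -0.2]
finger_gap: 70.2
```

Request:
move_arm(
  motion="0 0 0 0 0 0;0 0 0 0 0 0;0 0 0 0 0 0;0 0 0 0 0 0;0 0 0 0 0 0;0 0 0 0 0 0;0 0 0 0 0 0;0 0 0 0 0 0;0 0 0 0 0 0;0 0 0 0 0 0",
  fingers=1.5,
)

```text
time: 9.38
tool_pos: [621.0, -131.6, 3.9]
tcp_rot: [-90.0, -0.1, -5.0]
ft_force: [-1.0, 0.9, 4.8]
finger_gap: 23.2
```

Request:
move_arm(
  motion="0 0 3 0 0 0;0 0 6 0 0 0;0 0 9 0 0 0;-4 18 9 0 0 5.2;-4 18 9 0 0 5.2;-4 18 9 0 0 5.2;-4 18 9 0 0 5.2;-9.7 30 9 0 0 5.2;-9.7 30 9 0 0 5.2;-9.7 30 9 0 0 5.2",
)

```text
time: 10.22
tool_pos: [532.0, 147.3, 92.5]
tcp_rot: [-90.0, 0.0, 0.2]
ft_force: [-0.2, 0.5, -0.6]
finger_gap: 23.0
```

Request:
move_arm(
  motion="0 13.9 0 0 0 0;0 13.9 0 0 0 0;0 13.9 0 0 0 0;0 13.9 0 0 0 0;0 13.9 -2 0 0 0;0 13.9 -4 0 0 0;0 13.9 -4 0 0 0;0 13.9 -4 0 0 0;0 13.9 -4 0 0 0;0 13.9 -4 0 0 0",
)

```text
time: 11.05
tool_pos: [534.5, 284.7, 54.3]
tcp_rot: [-90.0, -0.1, 0.2]
ft_force: [-0.1, -0.2, -1.0]
finger_gap: 23.1
```

```bash
python3 - <<'E'
from h import *
d=eyes.snapshot('wrist');cv2.imwrite('pics/w4.png',d['image'])
s=readout.sense();print(s['tool_pos'],s['tcp_rot'],s['time'])
M=d['world_to_cam']
for p in((551,342,10),(551,306,4),(655,306,4),(447,306,4),(551,373,32)):
  c=M[:3,:3]@p+M[:3,3];print(p,c[:2]/c[2]*d['fx']+[d['cx'],d['cy']])
E
```

```text
[534.56490572 284.76510115  54.47409587] [-89.94615847  -0.12522098   0.17257111] 11.1
(551, 342, 10) [375.74198722 268.82761716]
(551, 306, 4) [309.20691063 263.9230861 ]
(655, 306, 4) [304.08119991 410.4919531 ]
(447, 306, 4) [316.09564048  66.94097246]
(551, 373, 32) [450.28113034 288.85877274]
```

View pics/w4.png

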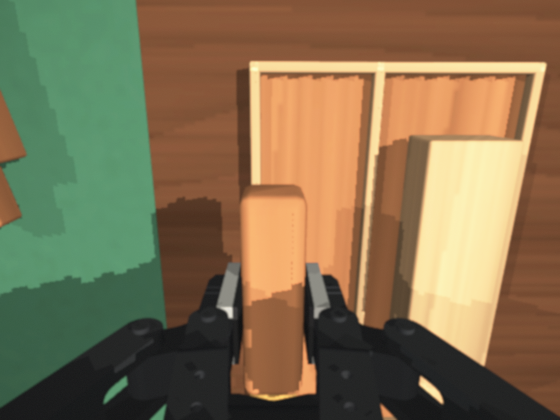

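Request:
move_arm(
  motion="-1 2.1 0 0 0 0;-1 2.1 -1 0 0 0;-1 2.1 -2.5 0 0 0;-1 2.1 -3.5 0 0 0;-1 2.1 -4.2 0 0 0;-1 2.1 -4.6 0 0 0;-1 2.1 -4.6 0 0 0;-1 2.1 -4.6 0 0 0;-1 2.1 -4.6 0 0 0",
)

```text
time: 11.85
tool_pos: [523.8, 305.6, 7.7]
tcp_rot: [-90.0, -0.0, 0.2]
ft_force: [-3.0, -1.7, 5.1]
finger_gap: 23.0
```

Request:
move_arm(
  motion="0 0 0 0 0 0;0 0 0 0 0 0;0 0 0 0 0 0;0 0 0 0 0 0;0 0 1 0 0 0;0 0 2 0 0 0;0 0 5 0 0 0;0 0 9 0 0 0;0 0 10 0 0 0;0 0 10 0 0 0",
  fingers=2.8,
)

```text
time: 12.68
tool_pos: [527.2, 307.6, 114.0]
tcp_rot: [-89.7, -0.6, 0.2]
ft_force: [0.5, -0.2, 0.9]
finger_gap: 28.0
```

Request:
move_arm(
  motion="-8.5 -18.1 0 0 0 11.5;-8.5 -18.1 0 0 0 11.5;-8.5 -18.1 0 0 0 11.5;-8.5 -18.1 0 0 0 11.5;-8.5 -18.1 0 0 0 11.5;-8.5 -18.1 0 0 0 11.5;-8.5 -18.1 -2 0 0 11.5;-8.5 -18.1 -3 0 0 11.5;-8.5 -18.1 -3 0 0 11.5;-8.5 -18.1 -3 0 0 11.5",
  fingers=7.5,
)

```text
time: 13.52
tool_pos: [437.6, 124.9, 76.1]
tcp_rot: [-90.0, 0.1, 11.7]
ft_force: [-0.6, -0.3, 0.7]
finger_gap: 75.1
```

```bash
python3 - <<'E'
from h import *
d=eyes.snapshot('wrist');cv2.imwrite('pics/w5.png',d['image'])
s=readout.sense();print(s['tool_pos'],s['tcp_rot'],s['time'])
M=d['world_to_cam']
c=M[:3,:3]@(438.7,124,28)+M[:3,3];print(c[:2]/c[2]*d['fx']+[d['cx'],d['cy']])
E
```

```text
[438.2691026  125.11899599  76.82872205] [-8.99953439e+01  5.21763177e-02  1.17526275e+01] 13.5667
[269.92239629 239.64301275]
```

View pics/w5.png

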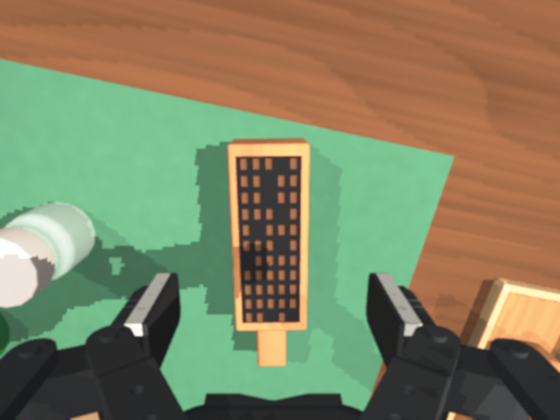

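Request:
move_arm(
  motion="0 -0.1 -3 0 0 0;0 -0.1 -5 0 0 0;0 -0.1 -6.5 0 0 0;0 -0.1 -7.2 0 0 0;0 -0.1 -7.2 0 0 0;0 -0.1 -7.2 0 0 0",
)

```text
time: 14.07
tool_pos: [438.9, 124.1, 5.5]
tcp_rot: [-90.0, -0.0, 11.7]
ft_force: [0.3, -0.2, -0.4]
finger_gap: 75.4
```

Request:
move_arm(
  motion="0 0 0 0 0 0;0 0 0 0 0 0;0 0 0 0 0 0;0 0 0 0 0 0;0 0 0 0 0 0;0 0 0 0 0 0;0 0 0 0 0 0;0 0 0 0 0 0;0 0 0 0 0 0;0 0 0 0 0 0",
  fingers=3,
)

```text
time: 14.9
tool_pos: [439.6, 124.0, 6.2]
tcp_rot: [-90.0, -0.1, 11.7]
ft_force: [-1.0, 0.9, 5.8]
finger_gap: 41.3
```

Request:
move_arm(
  motion="0 0 4 0 0 0;0 0 8 0 0 0;0 0 11 0 0 0;0 0 11 0 0 0;2.6 -20 11 0 0 -12.2;2.6 -20 11 0 0 -12.2;2.6 -20 11 0 0 -12.2;2.6 -20 11 0 0 -12.2;2.6 -30 11 0 0 -12.2;2.6 -30 11 0 0 -12.2",
)

```text
time: 15.73
tool_pos: [462.4, -126.8, 114.7]
tcp_rot: [-90.0, -0.0, -0.5]
ft_force: [0.9, 0.8, -2.5]
finger_gap: 41.2
```

Request:
move_arm(
  motion="0 -16.9 0 0 0 0;0 -16.9 0 0 0 0;0 -16.9 0 0 0 0;0 -16.9 0 0 0 0;0 -16.9 0 0 0 0;0 -16.9 0 0 0 0;0 -16.9 0 0 0 0;0 -16.9 0 0 0 0",
)

```text
time: 16.4
tool_pos: [462.5, -292.5, 114.3]
tcp_rot: [-89.9, 0.0, -0.4]
ft_force: [0.1, -0.0, -1.6]
finger_gap: 40.9
```

Close check of the printing tray before lowering.

Request:
move_arm(
  motion="0.4 0.9 -2 0 0 0;0.4 0.9 -4 0 0 0;0.4 0.9 -5 0 0 0;0.4 0.9 -5 0 0 0;0.4 0.9 -5 0 0 0",
)

```text
time: 16.82
tool_pos: [466.4, -283.7, 64.5]
tcp_rot: [-89.9, 0.1, -0.4]
ft_force: [-0.3, -0.1, -1.4]
finger_gap: 41.4
```

```bash
python3 - <<'E'
from h import *
d=eyes.snapshot('wrist');cv2.imwrite('pics/w6.png',d['image'])
s=readout.sense();print(s['tool_pos'],s['tcp_rot'],s['time'])
M=d['world_to_cam']
for p in((396,-250,10),(396,-316,10),(396,-358,4),(391,-245,10)):
  c=M[:3,:3]@p+M[:3,3];print(p,c[:2]/c[2]*d['fx']+[d['cx'],d['cy']])
E
```

```text
[ 467.08465975 -284.46972512   65.53037997] [-9.00184196e+01 -2.14844140e-02 -4.30643506e-01] 16.8667
(396, -250, 10) [336.86041235 103.34239978]
(396, -316, 10) [206.58727209 104.32368902]
(396, -358, 4) [128.15653791 104.67514345]
(391, -245, 10) [347.2446482  92.9138215]
```

View pics/w6.png

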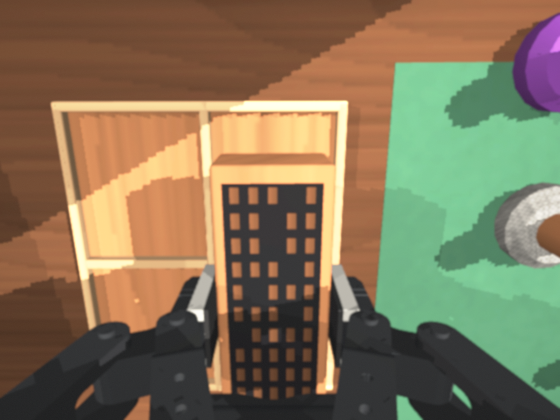

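Request:
move_arm(
  motion="0.3 0.1 -2 0 0 0;0.3 0.1 -3.5 0 0 0;0.3 0.1 -4.5 0 0 0;0.3 0.1 -5 0 0 0;0.3 0.1 -5.3 0 0 0;0.3 0.1 -5.4 0 0 0;0.3 0.1 -5.4 0 0 0;0.3 0.1 -5.4 0 0 0;0.3 0.1 -5.4 0 0 0",
)

```text
time: 17.62
tool_pos: [470.2, -284.2, 11.7]
tcp_rot: [-90.0, -0.1, -0.5]
ft_force: [-0.1, 0.5, -0.8]
finger_gap: 41.2
```

Request:
move_arm(
  motion="0 0 -0.1 0 0 0;0 0 -0.15 0 0 0;0 0 -0.15 0 0 0;0 0 -0.15 0 0 0",
)

```text
time: 17.95
tool_pos: [470.1, -284.2, 10.2]
tcp_rot: [-90.0, -0.1, -0.5]
ft_force: [-1.6, 0.8, 4.5]
finger_gap: 41.1
```

Request:
move_arm(
  motion="0 0 0 0 0 0;0 0 0 0 0 0;0 0 0 0 0 0;0 0 0 0 0 0;0 0 0 0 0 0;0 0 2 0 0 0;0 0 5 0 0 0;0 0 9 0 0 0;0 0 12 0 0 0;0 0 12 0 0 0",
  fingers=5,
)

```text
time: 18.78
tool_pos: [473.5, -286.5, 137.4]
tcp_rot: [-90.4, -0.5, -0.5]
ft_force: [-0.2, -0.0, 0.6]
finger_gap: 50.0
```

Request:
move_arm(
  motion="-1 5 0 0 0 0;-1 10 0 0 0 0;-1 15.2 0 0 0 0;-1 15.2 0 0 0 0;-1 15.2 0 0 0 0;-1 15.2 -2 0 0 0;-1 15.2 -4 0 0 0;-1 15.2 -4 0 0 0;-1 15.2 -4 0 0 0",
  fingers=6,
)

```text
time: 19.53
tool_pos: [458.5, -131.6, 88.2]
tcp_rot: [-89.9, 0.2, -0.5]
ft_force: [0.5, -0.2, -0.3]
finger_gap: 60.1
```

```bash
python3 - <<'E'
from h import *
d=eyes.snapshot('wrist');cv2.imwrite('pics/w7.png',d['image'])
s=readout.sense();print(s['tool_pos'],s['tcp_rot'],s['time'])
M=d['world_to_cam']
for p in ((460,-132,60),s['tool_pos'],(s['tool_pos'][0],s['tool_pos'][1],60)):
  c=M[:3,:3]@p+M[:3,3];print(c[:2]/c[2]*d['fx']+[d['cx'],d['cy']])
E
```

```text
[ 459.49670624 -132.04349775   89.46979751] [-8.99869433e+01  4.46532814e-02 -5.03497487e-01] 19.5833
[270.53637259 255.67320131]
[270.01784824 283.12101699]
[270.43802    254.73907774]
```

View pics/w7.png

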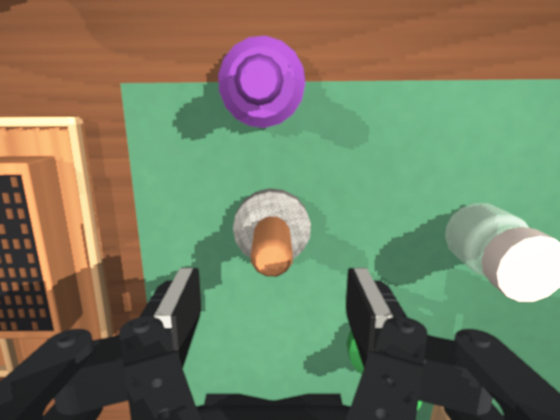

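Request:
move_arm(
  motion="0.25 0 -2 0 0 0;0.25 0 -4 0 0 0;0.25 0 -5.5 0 0 0;0.25 0 -6.4 0 0 0;0.25 0 -6.4 0 0 0;0.25 0 -6.4 0 0 0",
)

```text
time: 20.08
tool_pos: [462.5, -132.1, 26.0]
tcp_rot: [-90.0, -0.0, -0.5]
ft_force: [-0.4, 0.8, 0.6]
finger_gap: 60.1
```

Request:
move_arm(
  motion="0 0 0 0 0 0;0 0 0 0 0 0;0 0 0 0 0 0;0 0 0 0 0 0;0 0 0 0 0 0;0 0 0 0 0 0;0 0 0 0 0 0;0 0 0 0 0 0",
  fingers=1.2,
)

```text
time: 20.75
tool_pos: [463.1, -132.2, 26.5]
tcp_rot: [-90.0, -0.1, -0.5]
ft_force: [-1.2, 0.0, 6.3]
finger_gap: 20.3
```

Request:
move_arm(
  motion="0 0 3 0 0 0;0 0 6 0 0 0;-1 -7 7 0 0 0;-1 -7 7 0 0 0;-2.2 -15 7 0 0 0;-2.2 -15 7 0 0 0;-2.2 -22.4 7 0 0 0;-2.2 -22.4 7 0 0 0;-2.2 -22.4 7 0 0 0;-2.2 -22.4 7 0 0 0",
)

```text
time: 21.58
tool_pos: [439.6, -357.4, 95.1]
tcp_rot: [-90.0, 0.0, -0.7]
ft_force: [-0.7, 0.4, -0.9]
finger_gap: 20.8
```

```bash
python3 - <<'E'
from h import *
d=eyes.snapshot('wrist');cv2.imwrite('pics/w8.png',d['image'])
s=readout.sense();print(s['tool_pos'],s['tcp_rot'],s['time'])
M=d['world_to_cam']
for p in ((399.5,-356,4),(440.5,-356,4),(440.5,-323,10)):
  c=M[:3,:3]@p+M[:3,3];print(p,c[:2]/c[2]*d['fx']+[d['cx'],d['cy']])
E
```

```text
[ 439.72687904 -355.89217194   94.86280807] [-8.99394880e+01  3.52949547e-02 -5.67661646e-01] 21.6333
(399.5, -356, 4) [273.1971878  152.96825822]
(440.5, -356, 4) [273.89625655 215.51773773]
(440.5, -323, 10) [325.43087477 217.8420544 ]
```

View pics/w8.png

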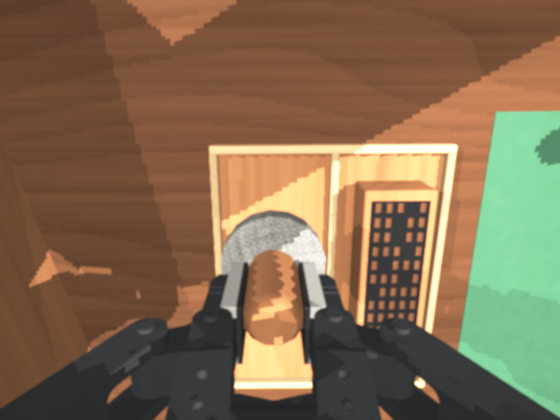

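Request:
move_arm(
  motion="0 0 -2 0 0 0;0 0 -4 0 0 0;0 0 -5.2 0 0 0;0 0 -5.9 0 0 0;0 0 -6.2 0 0 0;0 0 -6.4 0 0 0;0 0 -6.4 0 0 0;0 0 -6.4 0 0 0",
)

```text
time: 22.3
tool_pos: [440.8, -356.2, 32.3]
tcp_rot: [-90.1, -0.1, -0.5]
ft_force: [0.0, 0.9, -1.7]
finger_gap: 20.7
```

Request:
move_arm(
  motion="0 0 -0.1 0 0 0;0 0 -0.2 0 0 0;0 0 -0.2 0 0 0;0 0 -0.2 0 0 0;0 0 -0.2 0 0 0",
)

```text
time: 22.72
tool_pos: [440.8, -356.5, 30.5]
tcp_rot: [-90.1, -0.1, -0.5]
ft_force: [-1.3, 0.3, 5.7]
finger_gap: 20.7
```

Request:
move_arm(
  motion="0 0 0 0 0 0;0 0 0 0 0 0;0 0 0 0 0 0;0 0 0 0 0 0;0 0 0 0 0 0;0 0 2 0 0 0;0 0 5 0 0 0;0 0 8 0 0 0;0 0 10 0 0 0;0 0 10 0 0 0",
  fingers=4,
)

```text
time: 23.55
tool_pos: [442.7, -358.2, 135.3]
tcp_rot: [-90.4, -0.4, -0.5]
ft_force: [1.7, -1.0, 0.6]
finger_gap: 40.3
```

Request:
move_arm(
  motion="2.6 18 0 0 0 0;2.6 18 0 0 0 0;2.6 18 0 0 0 0;2.6 18 0 0 0 0;2.6 18 0 0 0 0;2.6 35.6 0 0 0 0;2.6 35.6 0 0 0 0;2.6 35.6 0 0 0 0;2.6 35.6 0 0 0 0;2.6 35.6 0 0 0 0",
  fingers=8,
)

```text
time: 24.38
tool_pos: [465.3, 5.3, 128.7]
tcp_rot: [-89.9, 0.0, -0.3]
ft_force: [-0.5, 0.6, 0.3]
finger_gap: 79.9
```

Request:
move_arm(
  motion="0 0 0 0 0 0;0 0 0 0 0 0;0 0 0 0 0 0;0 0 0 0 0 0",
)

```text
time: 24.72
tool_pos: [466.2, -1.1, 129.1]
tcp_rot: [-90.0, 0.0, -0.6]
ft_force: [-0.0, -0.3, 0.5]
finger_gap: 80.0
```

```bash
python3 - <<'E'
from h import *
d=eyes.snapshot('wrist');cv2.imwrite('pics/w9.png',d['image'])
s=readout.sense();print(s['tool_pos'],s['tcp_rot'],s['time'])
M=d['world_to_cam']
for p in ((467,0,60),(s['tool_pos'][0],s['tool_pos'][1],60)):
  c=M[:3,:3]@p+M[:3,3];print(c[:2]/c[2]*d['fx']+[d['cx'],d['cy']])
E
```

```text
[466.2249554   -1.134857   129.16721772] [-9.00133334e+01  1.34032628e-02 -6.02089725e-01] 24.7667
[273.61402842 226.60952137]
[271.70852172 225.40793223]
```

View pics/w9.png

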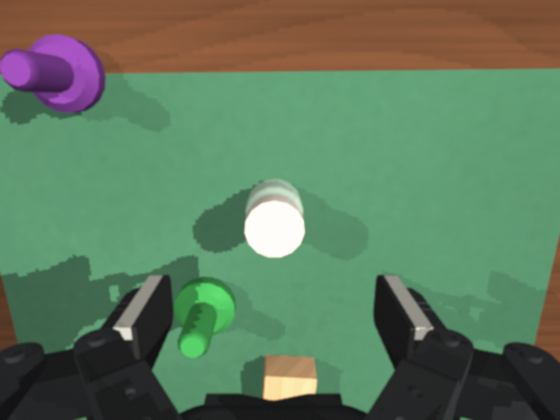

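Request:
move_arm(
  motion="0.1 0.2 -3 0 0 0;0.1 0.2 -6 0 0 0;0.1 0.2 -8 0 0 0;0.1 0.2 -10 0 0 0;0.1 0.2 -11 0 0 0;0.1 0.2 -11 0 0 0;0.1 0.2 -11 0 0 0",
)

```text
time: 25.35
tool_pos: [467.0, 1.6, 19.4]
tcp_rot: [-90.0, 0.1, -0.5]
ft_force: [0.9, 1.3, 0.7]
finger_gap: 79.7
```

Request:
move_arm(
  motion="0 0 0 0 0 0;0 0 0 0 0 0;0 0 0 0 0 0;0 0 0 0 0 0;0 0 0 0 0 0;0 0 0 0 0 0;0 0 0 0 0 0;0 0 0 0 0 0;0 0 0 0 0 0",
  fingers=3,
)

```text
time: 26.1
tool_pos: [468.3, 2.0, 20.8]
tcp_rot: [-90.0, -0.1, -0.5]
ft_force: [-2.4, -0.3, 7.3]
finger_gap: 37.8
```

Request:
move_arm(
  motion="0 0 3 0 0 0;0 0 6 0 0 0;0 0 9 0 0 0;2 -10 10 0 0 0;2 -10 10 0 0 0;4 -20 10 0 0 0;4 -20 10 0 0 0;6 -28 10 0 0 0;6 -28 10 0 0 0;6 -28 10 0 0 0",
)

```text
time: 26.93
tool_pos: [527.4, -280.5, 119.9]
tcp_rot: [-90.0, -0.0, -0.5]
ft_force: [0.9, -0.0, -1.4]
finger_gap: 37.3
```

Request:
move_arm(
  motion="0 -4 0 0 0 0;0 -7.8 0 0 0 0;0 -7.8 0 0 0 0;0 -7.8 0 0 0 0;0 -7.8 0 0 0 0;0 -7.8 0 0 0 0;0 -7.8 0 0 0 0",
)

```text
time: 27.52
tool_pos: [527.5, -354.4, 119.5]
tcp_rot: [-90.0, -0.0, -0.4]
ft_force: [1.1, -0.3, -1.9]
finger_gap: 37.8
```

Request:
move_arm(
  motion="0 -0.1 -3 0 0 0;0 -0.1 -6 0 0 0;0 -0.1 -7.7 0 0 0;0 -0.1 -8.5 0 0 0;0 -0.1 -9 0 0 0;0 -0.1 -9.3 0 0 0;0 -0.1 -9.3 0 0 0;0 -0.1 -9.3 0 0 0;0 -0.1 -9.3 0 0 0",
)

```text
time: 28.27
tool_pos: [528.2, -357.5, 28.0]
tcp_rot: [-90.1, -0.1, -0.5]
ft_force: [-0.3, 0.8, -0.6]
finger_gap: 37.7
```

Request:
move_arm(
  motion="0 0 -0.1 0 0 0;0 0 -0.2 0 0 0;0 0 -0.3 0 0 0;0 0 -0.3 0 0 0;0 0 -0.3 0 0 0;0 0 -0.3 0 0 0",
)

```text
time: 28.77
tool_pos: [527.7, -357.3, 24.9]
tcp_rot: [-90.1, -0.1, -0.5]
ft_force: [-1.3, 2.1, 8.2]
finger_gap: 37.6
```

Request:
move_arm(
  motion="0 0 0 0 0 0;0 0 0 0 0 0;0 0 0 0 0 0;0 0 0 0 0 0;0 0 0 0 0 0;0 0 2 0 0 0;0 0 4 0 0 0;0 0 7 0 0 0;0 0 10 0 0 0;0 0 10 0 0 0",
  fingers=5.4,
)

```text
time: 29.6
tool_pos: [530.4, -359.4, 131.1]
tcp_rot: [-90.4, -0.5, -0.5]
ft_force: [0.1, -1.7, 1.8]
finger_gap: 53.9
```

Request:
move_arm(
  motion="0 0 4 0 0 0;0 0 8 0 0 0;0 12 10 0 0 0;0 12 10 0 0 0;0 12 10 0 0 0;-10 25 10 0 0 0;-10 25 10 0 0 0;-10 25 10 0 0 0;-10 25 10 0 0 0;-10 25 10 0 0 0",
)

```text
time: 30.43
tool_pos: [423.4, -102.3, 222.2]
tcp_rot: [-89.9, 0.1, -0.3]
ft_force: [-0.8, -0.0, -0.2]
finger_gap: 54.4
```

Request:
move_arm(
  motion="-5 8 0 0 0 0;-5 8 0 0 0 0;-5 8 0 0 0 0;-5 8 0 0 0 0;-5 8 0 0 0 0;-5 8 0 0 0 0",
)

```text
time: 30.93
tool_pos: [377.8, -27.5, 223.6]
tcp_rot: [-90.0, -0.1, -0.5]
ft_force: [-0.3, 0.0, -0.1]
finger_gap: 53.9
```

```bash
python3 - <<'E'
from h import *
d=eyes.snapshot('top');a=d['image']
cv2.imwrite('pics/end.png',cv2.resize(a[100:300,100:450],None,fx=2.28,fy=2.28,interpolation=cv2.INTER_CUBIC))
b=eyes.snapshot('side');cv2.imwrite('pics/ends.png',b['image'])
print(readout.sense()['tool_pos'])
E
```

```text
[377.71759458 -27.67718963 223.39028622]
```

View pics/end.png

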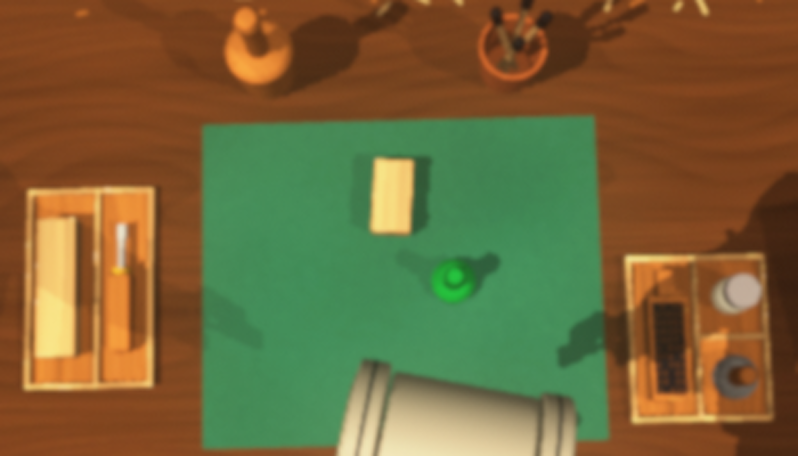

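View pics/ends.png

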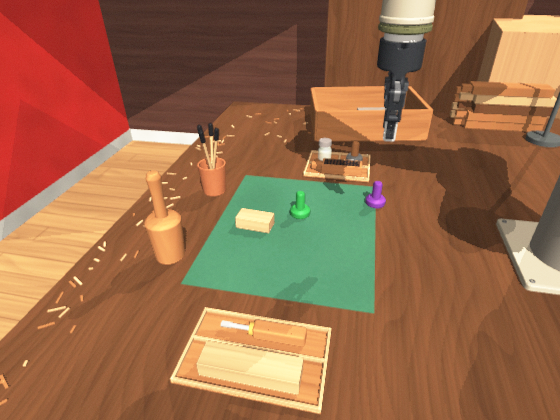

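```bash
python3 -c "
from bench import r
print(r.hand_in())"
```

```text
the job is handed in; nothing more can be done
None
```

Both kits are made up and the job is handed in at about 31 s of the 131 s allowed. `hand_in` gave no verdict.

- **Carving kit:** the blank is in the wide bay and the gouge in the narrow bay.
- **Printing kit:** the carved block is face up in the long bay. The dabber stands in the near cell and the jar in the far cell.

**Last checks:** the final top and side pictures show all five things inside their bays. The blank, gouge and carved block lie flat, and the jar and dabber stand upright. The jar was never tipped. The offcut, mallet, brush pot and the green and purple look-alikes look untouched. The arm is clear of everything at 223 mm height. I lowered each piece until the force reading rose (1.7 to 8 N), which I took as contact with the tray floor.

**Disagreements:** the top camera and the wrist camera differed by about 4 mm in x on the printing tray. I used the wrist camera's value there. One wrist reading at the carving tray, taken while the arm was still moving, was about 8 mm off. I took it again after the arm settled, and it then agreed within about 1 mm. I did not measure the final poses to the millimetre; placement rests on the TCP readings at release and these pictures.

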